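# Show a loose capacitor to the inspection camera on a hand-held tray

### The job

Pick up the inspection tray by its orange handle and bring it up in front of the inspection camera; there tilt it so that the capacitor rolls out of its end rest, and keep the capacitor steady at the white line in the middle of the tray, at the camera's focus point, for about five seconds. Then let it roll on into the rest at the other end and set the tray down, flat and square, in the middle of the green mat. Steer the capacitor only by moving the tray, never touch it, let it roll slowly all the time (no faster than about 20 cm/s, so that it does not bang into the ends), and leave the camera and the other things on the bench alone.

Things in the scene. Friction and masses are not known exactly. Their poses are not given: they have to be found in the camera images.
- tray: Aluminium inspection tray, 0.24 kg: pan 72 mm along x, 258 mm along y, orange stem handle on its -x side (robot's side). Origin: centre of the pan's underside (z = 0 on the bench); x from handle to pan, y along the pan (the capacitor rolls along y), z up. Side rims (inside at x = +-33 mm, 15 mm high) keep the capacitor from sliding out sideways.
- tray_mid (a point): Middle of the floor, at the white line, 12 mm above the underside; axes as the tray's. The black floor is gently arched along y (radius 1.05 m, its slope is y / 1.05 m), highest at the white line, down to an end cheek 45 mm high on either side (inside at y = +-125 mm). The low ends against the cheeks are the two rests; off the middle, the capacitor tends to run down into one of them.
- tray_grip (a point): Where to grip the orange handle: (-93, 0, 26) mm in the tray's frame, same axes. The handle is a bar 18 mm wide (y), 26 mm high (z 10 to 36 mm above the underside), from x = -45 to -145 mm, free on both sides. Grip from above, fingers closing along the tray's y, firmly (40 to 60 N): the tray's weight hangs out to +x.
- capacitor: Blue solid cylinder, diameter 60 mm, length 60 mm, about 0.2 kg, white stripe. Origin: its centre, x along its axis. Lies loose across the tray, axis along the tray's x; starts in the +y rest (tray y = 95, z = 38 mm; at the white line z = 42 mm). Acceleration along the tray = 2/3 g x slope under it, less 2/3 of the tray's own; rolling resistance worth about 0.017 rad of slope.
- station: Fixed inspection place: green mat with yellow edge, 160 mm (x) by 340 mm (y), only 1 mm thick and no obstacle; on its +x side a camera with white ring light on a post looks at the focus point, 14 degrees downwards. Origin: mat's centre at bench height; -x to the robot's side. Lens at (160, 0, 161) mm, camera behind it up to z = 215 mm; post (18 mm thick, 220 mm high) at x = 262 mm.
- focus (a point): The camera's focus point, 120 mm straight above the centre of the green mat, axes as the station's: bring the capacitor's centre here, with the tray's y along the mat's y. 25 mm off is still sharp.
- spray: Clear spray bottle with red trigger head, 72 mm across, 200 mm high; origin at the centre of its foot. Leave alone.
- board_a: Green circuit board 60 x 45 x 4 mm; origin at the centre of its underside. Leave alone.
- board_b: Another green circuit board 60 x 45 x 4 mm; origin at the centre of its underside. Leave alone.
- screwdriver: Red-handled screwdriver, 180 mm, lying along its x; leave alone.

How it is judged:
On the way:
1. the capacitor is kept within 20 mm of the middle of the tray and within 30 mm of the camera's focus point, rolling no faster than 2 rad/s, for 4 s (y of capacitor in the frame of tray between -0.02 and 0.02 m and distance between capacitor and focus below 0.03 m and angular speed of capacitor below 2 rad/s), for 4 s.
At the end, for the whole second after the job is handed in: The tray stands flat on the bench (underside below 6 mm, tilt below 0.03 rad) with the centre of its pan within 45 mm of the centre of the green mat and its long side within 0.25 rad of the mat's; the capacitor rests in the tray's -y end rest (centre 82 to 105 mm from the middle); both at rest (y of capacitor in the frame of tray between -0.105 and -0.082 m and z of capacitor in the frame of tray between 0.026 and 0.045 m and height (world z) of tray below 0.006 m and angle between tray's own z axis and vertical below 0.03 rad and horizontal distance between tray and station below 0.045 m and angle between the y axis of tray and the y axis of station, either way round below 0.25 rad and linear speed of tray below 0.02 m/s and linear speed of capacitor below 0.03 m/s); the robot touches nothing.
It fails at once if the capacitor rolls faster than 6.7 rad/s (20 cm/s) (angular speed of capacitor above 6.7 rad/s).
It fails at once if the capacitor leaves the tray (distance between capacitor and tray above 0.14 m or z of capacitor in the frame of tray above 0.06 m or z of capacitor in the frame of tray below 0.02 m).
It fails at once if the robot touches the capacitor (contact force between any of the arm, the fingers and capacitor above 0.3 N).
It fails at once if the camera or its post is bumped (contact force between station and anything else above 1 N).
It fails at once if the spray bottle, a circuit board or the screwdriver is moved by more than 20 mm (distance of any of spray, board_a, board_b, screwdriver from where it was at the start of the episode above 0.02 m).
It also fails if it takes over 64 s, if anything falls off the work surface, if the arm or the gripper's body presses on something with over 40 N, if the wrist force passes 120 N, or if a joint passes its speed limit or range.

### The arm

A 7-joint arm with a two-finger parallel gripper is mounted at the origin on the work surface. World frame = base frame: x ahead of the robot, y to its left, z up, the work surface at z = 0. Lengths are in m, angles in rad, forces in N, time in s.
With the tool pointing down it reaches from about 0.4 to 0.875 m from the base axis. Payload 19.3 kg.
Tool frame: the origin (TCP) lies on the centre line of the jaws, within the pads' length; the fingertips stand 14 mm ahead of it and the grasp point (between the pads) lies 5 mm behind it; z points along the fingers, y is the line along which they close (so a half turn about z gives the same grasp; the last joint's range is limited). The gripper opens to 85 mm and grips with 20 to 120 N. Pads are 22 mm wide; open, the fingers measure 114 mm over their backs; the gripper's body (76 mm by 85 mm) begins 54 mm behind the grasp point. The pads swing forward as they close: fully open they stand 13 mm farther back than shut.
Start: joints at [-1.182, 0.521, -0.036, 1.599, 0.021, 1.021, -0.113], TCP at [0.277, 0.56, 0.245] pointing down, gripper open.
Joint ranges: [-2.91, 2.91], [-0.3, 2.13], [-1.5, 1.42], [0.17, 2.43], [-1.26, 4.41], [0.16, 1.93], [-2.52, 2.52]. Speed limits (rad/s): [1.89, 1.89, 2.39, 2.39, 3.01, 3.01, 3.01].

### API

Orientations are given as [roll, pitch, yaw] about the fixed x, y, z axes, in that order (R = Rz(yaw) Ry(pitch) Rx(roll)).
In Python, from workcell import bot, grab_frame, regions_of gives the robot as it stands. The module is installed in compiled form; this text tells all that it offers.
- The arm moves only by the tool play_rows, never from a script. Its argument "plan" is a list of rows, each a list of 3 entries, a list of its own where there are three numbers: the shift along the tool's x, y, z in units of 2.5 cm (1.0 is 2.5 cm), then the turn, a rotation vector about the tool's x, y, z in units of 0.15 rad (1.0 is 0.15 rad), then the closure, from -1 (fully open) to 1 (shut). In form: [[[tx, ty, tz], [rx, ry, rz], jaw], ...]. A call has 1 to 20 rows; each row shifts and turns the commanded pose from where the row before left it, along the tool's axes as they then stand; what a row does not reach is not made up. A row lasts 1/8 s, in which the tool goes at most 62.5 mm and 10.7 degrees, less where a joint would pass 70% of its speed; a pose out of reach is approached as far as the arm can. A call with a number of a shift or a turn outside -1 to 1 is refused whole. A call with a gripper value outside its range is refused whole. The fingers move at their own pace and stop on an object; "newtons" is the grip in N (left out, the last holds). Time passes only in rows, so rows that do not move let the fingers close. It gives the time, the measured TCP pose, the force, the opening and the grip force at its end, in the units of the state.
- bot.observe(): the state, without advancing time (a new reading comes with each control period).
- grab_frame(name): name is "side" or "top" or "wrist"; returns a dict with "pixels" (480x640x3 uint8, red, green, blue), "depth" (480x640 float32, m along the optical axis (not along the pixel's ray), 0 where there is no reading), "camera_matrix" (3x3 intrinsics, pixels), "distortion" ([k1, k2, p1, p2, k3] as OpenCV has them; the pictures are not rectified), "R" (3x3) and "t" (3): a world point X has camera coordinates R X + t. Camera axes: x right, y down, z forward; pixel columns grow to the right and rows downward; lengths in m; the calibration is good to about 2 mm. A picture is of the moment at which its call begins.
- bot.job_done(): hands the job in; it is judged then, once.
Trained networks look in the newest picture that a camera, given by its name, has taken for a name from the list of things; names that differ only in an ending like _2 or _b are one class to them, and where a whole thing is asked for, a point or a joint stands for the part that bears it (a point fixed in the world has none). Each returns a list of dicts, best first, with "p" (0 to 1); they miss things now and then, are a little off and sometimes report something else, mostly with a low value. They report only what shows in the picture. A call takes as long as a camera call.
- regions_of(thing, camera): "mask" (480x640 bool, what is visible of it) and "box" ([left, top, right, bottom] in pixels, round what is visible of it).
The state is a dict: "clock": time; "qpos": joint angles; "qd": joint speeds; "joint_efforts": joint torques, N m; "position": TCP position; "tool_rot": TCP orientation; "force": force on the tool from outside, world axes, zero at the start; "moment": the same for the moment, N m; "grip_width": finger opening in m; "finger_force": force on a finger pad.
Only numpy, scipy, OpenCV 4.12 (cv2) and the standard library are available. Lean on these libraries where they do the work, as an engineer would, in place of code of your own. Each camera call takes 0.05 s, during which the arm holds its last target. There are 200 camera calls.

## Working session

There is one attempt and no reset: what is moved stays moved. The work goes in short steps, Python scripts to look and compute and a tool call to move; the robot and the scene stay as the last step left them, time stands still between calls to the robot, and variables do not carry over. Pictures are saved under pics/ and viewed, at most 10 in all, crops included, and the job is handed in when it is done.

Besides the shell and the picture viewer there is one more tool, called in YAML: its name, and indented under it one key for each argument. play_rows: Moves the arm, as the interface text tells. Its arguments: {"type":"object","properties":{"plan":{"type":"array"},"newtons":{"type":"number"}},"required":["plan"]}

```bash
ls; mkdir -p pics; cat > h.py <<'E'
import numpy as np, cv2
from workcell import bot, grab_frame, regions_of
def cloud(f, mask=None):
    d=f["depth"]; m=d>0
    if mask is not None: m&=mask
    v,u=np.nonzero(m); 
    p=cv2.undistortPoints(np.stack([u,v],1).astype(np.float64)[:,None],f["camera_matrix"],np.array(f["distortion"],float))[:,0]
    z=d[v,u]; c=np.c_[p*z[:,None],z]
    return (c-np.array(f["t"]))@np.array(f["R"]), np.c_[u,v]
E
python3 - <<'E'
from h import *
s=bot.observe(); print({k:np.round(v,3) for k,v in s.items()})
ims=[]
for c in ["top","side"]:
    f=grab_frame(c); ims.append(f["pixels"])
    print(c,np.round(-f["R"].T@f["t"],3))
    for n in ["tray","capacitor","station","spray","board_a","screwdriver"]:
        for r in regions_of(n,c)[:2]:
            P,_=cloud(f,r["mask"])
            if len(P)>5: print(n,round(r["p"],2),r["box"],np.round(np.median(P,0),3),np.round(np.percentile(P,2,axis=0),3),np.round(np.percentile(P,98,axis=0),3))
cv2.imwrite("pics/a.png",cv2.resize(np.vstack(ims),(400*1,600))[:,:,::-1])
cv2.imwrite("pics/top.png",ims[0][:,:,::-1]);cv2.imwrite("pics/side.png",ims[1][:,:,::-1])
E
```

```text
pics
{'clock': np.float64(0.0), 'qpos': array([-1.182,  0.522, -0.036,  1.6  ,  0.021,  1.021, -0.113]), 'qd': array([ 0.   , -0.002,  0.   , -0.   , -0.   ,  0.001, -0.002]), 'joint_efforts': array([ 0.0000e+00, -9.2709e+01,  1.9800e+00, -3.6996e+01,  1.8000e-02,
        8.0000e-03, -0.0000e+00]), 'position': array([0.277, 0.56 , 0.245]), 'tool_rot': array([-3.14 ,  0.   ,  2.683]), 'force': array([ 0.21 ,  0.113, -0.093]), 'moment': array([ 0.029,  0.034, -0.021]), 'finger_force': np.float64(0.0), 'grip_width': np.float64(0.086)}
top [ 0.389 -0.016  1.481]
capacitor 0.62 [372.7, 215.5, 402.7, 250.0] [ 0.638 -0.133  0.061] [ 0.605 -0.171  0.006] [ 0.672 -0.102  0.071]
station 0.7 [159.8, 129.5, 304.2, 299.3] [0.578 0.231 0.002] [ 0.482  0.081 -0.006] [0.843 0.403 0.207]
station 0.15 [369.1, 225.8, 478.7, 302.9] [ 0.582 -0.24   0.011] [ 0.486 -0.342  0.001] [ 0.645 -0.161  0.041]
spray 0.95 [349.7, 144.2, 385.4, 187.0] [ 0.764 -0.089  0.134] [ 0.745 -0.124  0.006] [ 0.806 -0.056  0.203]
board_a 0.74 [321.0, 301.3, 346.5, 327.9] [ 0.445 -0.012  0.004] [ 0.417 -0.036 -0.002] [0.476 0.012 0.012]
board_a 0.71 [112.9, 253.0, 142.1, 275.6] [0.561 0.495 0.004] [ 0.533  0.465 -0.003] [0.59  0.524 0.011]
screwdriver 0.73 [535.5, 233.8, 552.4, 304.8] [ 0.521 -0.513  0.022] [ 0.476 -0.528  0.009] [ 0.64  -0.503  0.03 ]
side [0.031 1.062 0.944]
tray 0.62 [366.5, 265.1, 377.0, 277.5] [ 0.425 -0.004  0.006] [ 0.414 -0.029  0.001] [0.436 0.014 0.014]
station 0.92 [186.8, 219.0, 312.4, 367.5] [0.611 0.263 0.003] [ 0.483  0.111 -0.002] [0.855 0.407 0.21 ]
board_a 0.88 [220.8, 372.5, 245.8, 393.2] [0.56  0.497 0.004] [ 0.531  0.466 -0.001] [0.593 0.526 0.01 ]
board_a 0.65 [366.1, 266.7, 379.3, 279.8] [ 0.424 -0.004  0.006] [ 0.415 -0.028  0.001] [0.433 0.013 0.014]
```

View pics/top.png

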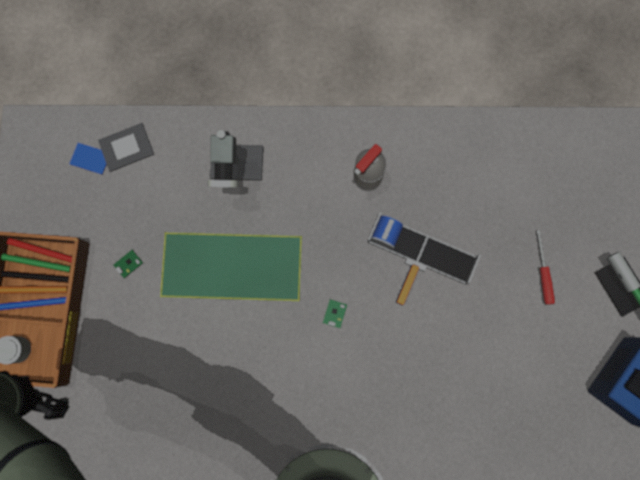

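View pics/side.png

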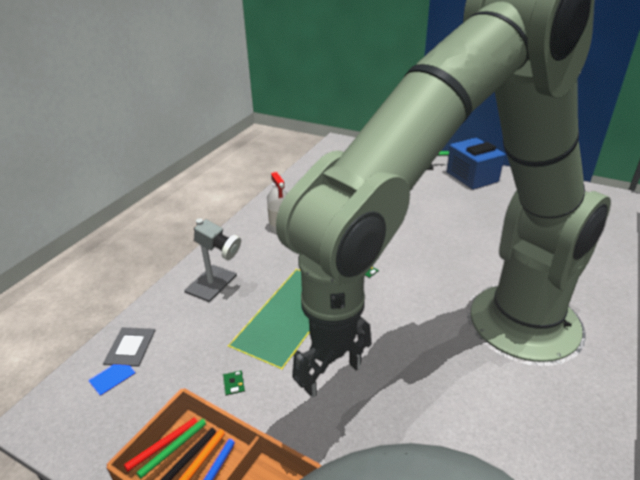

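The top view shows the mat at px (162–300, 234–298), the tray with its pan centre near (424,248), the blue capacitor at its left (+y) end (387,230) and the orange handle running from (415,263) to (402,303). The side view has the tray hidden behind the arm. Next I measure these positions.

```bash
python3 - <<'E'
from h import *
f=grab_frame("top"); im=f["pixels"]; hsv=cv2.cvtColor(im,cv2.COLOR_RGB2HSV)
def box(m): 
    o=np.zeros((480,640),bool); o[m[1]:m[3],m[0]:m[2]]=1; return o
K=f["camera_matrix"];D=np.array(f["distortion"],float);R=f["R"];t=f["t"];C=-R.T@t
def planez(uv,z):
    p=cv2.undistortPoints(np.array(uv,float).reshape(-1,1,2),K,D)[:,0]
    d=np.c_[p,np.ones(len(p))]@R; return C+d*((z-C[2])/d[:,2])[:,None]
H,S,V=[hsv[...,i] for i in range(3)]
# handle
m=(H>8)&(H<22)&(S>110)&(V>70)&box((390,255,430,310)); P,_=cloud(f,m)
v,u=np.nonzero(m); r=cv2.minAreaRect(np.c_[u,v].astype(np.float32)); b=cv2.boxPoints(r)
print("handle n",m.sum(),"z",np.percentile(P[:,2],[10,50,90]).round(4)); print(planez(b,0.036).round(4))
W=planez(np.c_[u,v],0.036)[:,:2]; c=W.mean(0); _,_,vt=np.linalg.svd(W-c); print("c",c,"yaw",np.arctan2(*(vt[0]*np.sign(vt[0][0]))[::-1]))
# mat
m=(H>35)&(H<90)&(S>80)&box((155,228,308,305)); 
m|=(H>20)&(H<36)&(S>80)&box((155,228,308,305))
v,u=np.nonzero(m); r=cv2.minAreaRect(planez(np.c_[u,v],0.001)[:,:2].astype(np.float32)); print("mat",r)
# tray pan dark floor
m=(V<60)&box((360,205,485,290)); v,u=np.nonzero(m)
W=planez(np.c_[u,v],0.012)[:,:2].astype(np.float32);print("floor",cv2.minAreaRect(W))
# tray top outline by height
P,uv=cloud(f,box((355,200,490,295))&(f["depth"]>0)); k=(P[:,2]>0.007)&~((H[uv[:,1],uv[:,0]]<22)&(S[uv[:,1],uv[:,0]]>110)); 
print("tray pts",cv2.minAreaRect(P[k][:,:2].astype(np.float32)))
big=cv2.resize(im[200:310,350:490],None,fx=5,fy=5,interpolation=cv2.INTER_CUBIC); cv2.imwrite("pics/crop.png",big[:,:,::-1])
E
```

```text
handle n 294 z [0.0317 0.0354 0.0392]
[[ 0.474  -0.1575  0.036 ]
 [ 0.5634 -0.1957  0.036 ]
 [ 0.5569 -0.2113  0.036 ]
 [ 0.4676 -0.1731  0.036 ]]
c [ 0.51517588 -0.18423275] yaw -0.40537648434928203
mat ((0.5589485168457031, 0.24097083508968353), (0.3386334776878357, 0.1585744321346283), 88.94984436035156)
floor ((0.6025371551513672, -0.22807539999485016), (0.24322256445884705, 0.06031147018074989), 66.67472076416016)
tray pts ((0.60921311378479, -0.22777581214904785), (0.22994711995124817, 0.3275483250617981), 0.9904497265815735)
```

View pics/crop.png

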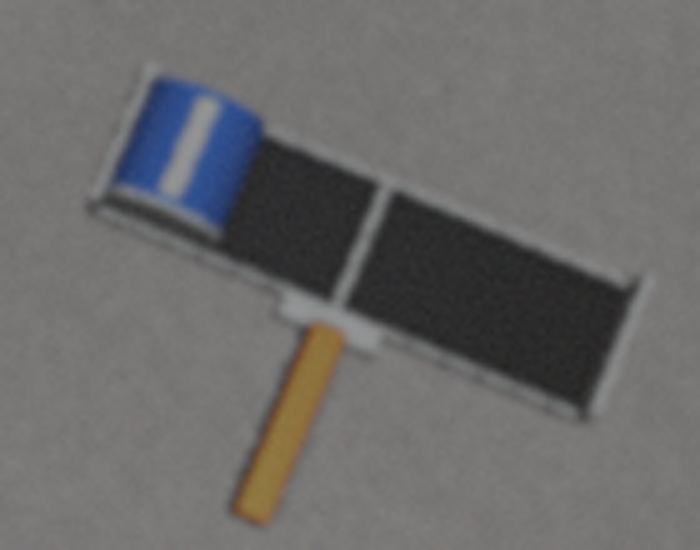

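play_rows:
  plan:
    - [[-0.5,-0.5,0],[0,0,0],-1]
    - [[-0.95,-0.98,0],[0,0,0],-1]
    - [[-0.95,-0.98,0],[0,0,0],-1]
    - [[-0.95,-0.98,0],[0,0,0],-1]
    - [[-0.95,-0.98,0],[0,0,0],-1]
    - [[-0.95,-0.98,0],[0,0,0],-1]
    - [[-0.95,-0.98,0],[0,0,0],-1]
    - [[-0.95,-0.98,0],[0,0,0],-1]
    - [[-0.95,-0.98,0],[0,0,0],-1]
    - [[-0.95,-0.98,0],[0,0,0],-1]
    - [[-0.95,-0.98,0],[0,0,0],-1]
    - [[-0.95,-0.98,0],[0,0,0],-1]
    - [[-0.95,-0.98,0],[0,0,0],-1]
    - [[-0.95,-0.98,0],[0,0,0],-1]
    - [[-0.95,-0.98,0],[0,0,0],-1]
    - [[-0.95,-0.98,0],[0,0,0],-1]
    - [[-0.95,-0.98,0],[0,0,0],-1]
    - [[-0.95,-0.98,0],[0,0,0],-1]
    - [[-0.95,-0.98,0],[0,0,0],-1]
    - [[-0.9,-0.9,0],[0,0,0],-1]
  newtons: 60

```text
clock: 3.25
position: [0.4801, -0.0732, 0.2454]
tool_rot: [3.142, 0.0, 2.682]
force: [-0.3, 0.6, 0.5]
grip_width: 0.0854
finger_force: 0.0
```

play_rows:
  plan:
    - [[-0.83,-0.84,0],[0,0,0],-1]
    - [[-0.83,-0.84,0],[0,0,0],-1]
    - [[-0.83,-0.84,0.5],[0,0,0],-1]
    - [[-0.83,-0.84,1],[0,0,0],-1]
    - [[0,0,1],[0,0,-0.36],-1]
    - [[0,0,0.5],[0,0,0],-1]
    - [[0,0,0],[0,0,0],-1]
    - [[0,0,0],[0,0,0],-1]

```text
clock: 4.25
position: [0.5181, -0.1833, 0.1712]
tool_rot: [3.141, 0.001, 2.736]
force: [0.0, -0.1, -0.4]
grip_width: 0.0857
finger_force: 0.0
```

```bash
python3 - <<'E'
from h import *
s=bot.observe(); print(s["clock"],s["position"].round(4),s["tool_rot"].round(4))
f=grab_frame("wrist"); im=f["pixels"]; cv2.imwrite("pics/w.png",im[:,:,::-1])
print("cam",(-f["R"].T@f["t"]).round(3))
H,S,V=cv2.split(cv2.cvtColor(im,cv2.COLOR_RGB2HSV))
m=(H>6)&(H<24)&(S>110)&(V>60); P,_=cloud(f,m); print(m.sum())
k=(P[:,2]>0.025)&(P[:,2]<0.045); P=P[k]; print(np.median(P[:,2]),cv2.minAreaRect(P[:,:2].astype(np.float32)))
c=np.median(P[:,:2],0);_,_,vt=np.linalg.svd(P[:,:2]-P[:,:2].mean(0),full_matrices=False);print(c,vt[0])
m=(H>100)&(H<130)&(S>100); P,_=cloud(f,m); print("blue",m.sum(),P.min(0) if len(P) else 0,P.max(0) if len(P) else 0)
E
```

```text
4.25 [ 0.5181 -0.1833  0.1712] [3.1414e+00 1.1000e-03 2.7364e+00]
cam [ 0.446 -0.153  0.298]
4097
0.03443405479439895 ((0.5174592733383179, -0.1860066056251526), (0.01776747591793537, 0.0992504209280014), 66.82872772216797)
[ 0.51282134 -0.18413264] [ 0.91908836 -0.39405149]
blue 4309 [ 0.45208178 -0.32729243 -0.00203941] [ 0.718083   -0.01843059  0.24243636]
```

View pics/w.png

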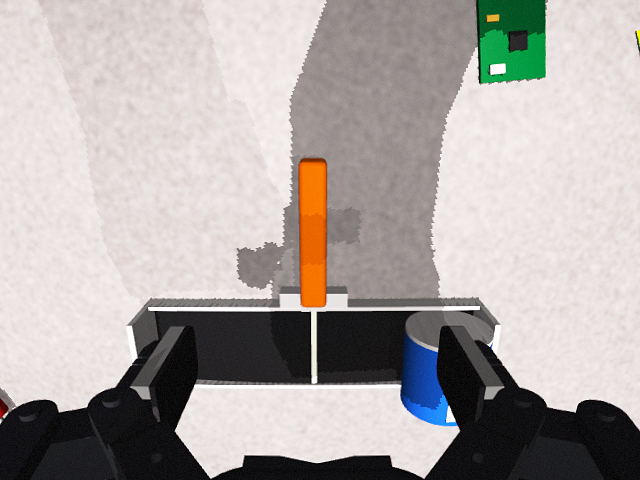

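The wrist view shows the handle (px 300–327, 158–306) between the fingers, the white line at (314,345) and the capacitor to the right at (450,370). Handle axis and height (top 34–36 mm) agree between the two views. I'm going down and gripping.

play_rows:
  plan:
    - [[-0.1,-0.12,1],[0,0,0],-1]
    - [[0,0,1],[0,0,0],-1]
    - [[0,0,1],[0,0,0],-1]
    - [[0,0,1],[0,0,0],-1]
    - [[0,0,0.9],[0,0,0],-1]
    - [[0,0,0.6],[0,0,0],-1]
    - [[0,0,0.4],[0,0,0],-1]
    - [[0,0,0],[0,0,0],0.3]
    - [[0,0,0],[0,0,0],1]
    - [[0,0,0],[0,0,0],1]
    - [[0,0,0],[0,0,0],1]
    - [[0,0,0],[0,0,0],1]
    - [[0,0,0],[0,0,0],1]
  newtons: 60

```text
clock: 5.92
position: [0.5192, -0.1871, 0.0232]
tool_rot: [3.141, 0.001, 2.737]
force: [-1.6, 1.1, 5.6]
grip_width: 0.017
finger_force: 60.8
```

```bash
cat > plan.py <<'E'
import numpy as np, json
N=34
mj=lambda s:(lambda s:10*s**3-15*s**4+6*s**5)(np.clip(s,0,1))
p0=np.array([.5192,-.1871,.0232]);p1=np.array([.4655,.2427,.101]);y0,y1=2.737,3.1236
pose=lambda i:(np.r_[p0[:2]+(p1-p0)[:2]*mj((i-4)/(N-4)),p0[2]+(p1[2]-p0[2])*mj(i/14)],y0+(y1-y0)*mj((i-4)/(N-4)))
c,y=pose(0); rows=[]
for i in range(1,N+1):
    q,yn=pose(i); d=q-c
    X=np.array([np.cos(y),np.sin(y)]);Y=np.array([np.sin(y),-np.cos(y)])
    t=np.round(np.array([d[:2]@X,d[:2]@Y,-d[2]])/.025,2); r=round((y-yn)/.15,2)
    c=c+np.r_[(t[0]*X+t[1]*Y),-t[2]]*.025; y=y-r*.15
    rows.append([list(map(float,t)),[0,0,r],1])
print(json.dumps(rows[:20]));print(json.dumps(rows[20:]));print(c,y)
E
python3 plan.py
```

```text
[[[0.0, 0.0, -0.01], [0, 0, 0.0], 1], [[0.0, 0.0, -0.06], [0, 0, 0.0], 1], [[0.0, 0.0, -0.15], [0, 0, 0.0], 1], [[0.0, 0.0, -0.23], [0, 0, 0.0], 1], [[0.0, 0.01, -0.32], [0, 0, -0.0], 1], [[0.02, 0.03, -0.37], [0, 0, -0.01], 1], [[0.05, 0.09, -0.42], [0, 0, -0.01], 1], [[0.1, 0.16, -0.41], [0, 0, -0.03], 1], [[0.14, 0.24, -0.38], [0, 0, -0.04], 1], [[0.19, 0.34, -0.31], [0, 0, -0.06], 1], [[0.24, 0.44, -0.24], [0, 0, -0.07], 1], [[0.29, 0.53, -0.14], [0, 0, -0.09], 1], [[0.33, 0.63, -0.06], [0, 0, -0.11], 1], [[0.37, 0.73, -0.01], [0, 0, -0.12], 1], [[0.38, 0.81, -0.0], [0, 0, -0.13], 1], [[0.41, 0.88, -0.0], [0, 0, -0.15], 1], [[0.4, 0.94, -0.0], [0, 0, -0.15], 1], [[0.4, 0.98, -0.0], [0, 0, -0.16], 1], [[0.38, 1.01, -0.0], [0, 0, -0.16], 1], [[0.35, 1.02, -0.0], [0, 0, -0.16], 1]]
[[[0.33, 1.01, -0.0], [0, 0, -0.16], 1], [[0.29, 0.98, -0.0], [0, 0, -0.15], 1], [[0.25, 0.93, -0.0], [0, 0, -0.14], 1], [[0.22, 0.87, -0.0], [0, 0, -0.14], 1], [[0.18, 0.79, -0.0], [0, 0, -0.12], 1], [[0.14, 0.7, -0.0], [0, 0, -0.1], 1], [[0.12, 0.6, -0.0], [0, 0, -0.09], 1], [[0.08, 0.49, -0.0], [0, 0, -0.08], 1], [[0.07, 0.39, -0.0], [0, 0, -0.06], 1], [[0.04, 0.27, -0.0], [0, 0, -0.04], 1], [[0.03, 0.19, -0.0], [0, 0, -0.03], 1], [[0.01, 0.1, -0.0], [0, 0, -0.01], 1], [[0.01, 0.04, -0.0], [0, 0, -0.01], 1], [[-0.0, 0.0, -0.0], [0, 0, 0.0], 1]]
[0.46548483 0.24259594 0.10095   ] 3.1239999999999997
```

play_rows:
  plan:
    - [[0.0,0.0,-0.01],[0,0,0.0],1]
    - [[0.0,0.0,-0.06],[0,0,0.0],1]
    - [[0.0,0.0,-0.15],[0,0,0.0],1]
    - [[0.0,0.0,-0.23],[0,0,0.0],1]
    - [[0.0,0.01,-0.32],[0,0,0],1]
    - [[0.02,0.03,-0.37],[0,0,-0.01],1]
    - [[0.05,0.09,-0.42],[0,0,-0.01],1]
    - [[0.1,0.16,-0.41],[0,0,-0.03],1]
    - [[0.14,0.24,-0.38],[0,0,-0.04],1]
    - [[0.19,0.34,-0.31],[0,0,-0.06],1]
    - [[0.24,0.44,-0.24],[0,0,-0.07],1]
    - [[0.29,0.53,-0.14],[0,0,-0.09],1]
    - [[0.33,0.63,-0.06],[0,0,-0.11],1]
    - [[0.37,0.73,-0.01],[0,0,-0.12],1]
    - [[0.38,0.81,0],[0,0,-0.13],1]
    - [[0.41,0.88,0],[0,0,-0.15],1]
    - [[0.4,0.94,0],[0,0,-0.15],1]
    - [[0.4,0.98,0],[0,0,-0.16],1]
    - [[0.38,1.0,0],[0,0,-0.16],1]
    - [[0.35,1.0,0],[0,0,-0.16],1]
  newtons: 60

```text
clock: 8.43
position: [0.4881, 0.0557, 0.1004]
tool_rot: [3.142, -0.0, 2.956]
force: [0.2, 0.2, -3.6]
grip_width: 0.0174
finger_force: 59.4
```

play_rows:
  plan:
    - [[0.33,1.0,0],[0,0,-0.16],1]
    - [[0.29,1.0,0],[0,0,-0.15],1]
    - [[0.25,0.95,0],[0,0,-0.14],1]
    - [[0.22,0.87,0],[0,0,-0.14],1]
    - [[0.18,0.79,0],[0,0,-0.12],1]
    - [[0.14,0.7,0],[0,0,-0.1],1]
    - [[0.12,0.6,0],[0,0,-0.09],1]
    - [[0.08,0.49,0],[0,0,-0.08],1]
    - [[0.07,0.39,0],[0,0,-0.06],1]
    - [[0.04,0.27,0],[0,0,-0.04],1]
    - [[0.03,0.19,0],[0,0,-0.03],1]
    - [[0.01,0.1,0],[0,0,-0.01],1]
    - [[0.01,0.04,0],[0,0,-0.01],1]
    - [[0,0,0],[0,0,0],1]

```text
clock: 10.18
position: [0.4653, 0.2425, 0.1005]
tool_rot: [-3.141, -0.0, 3.124]
force: [-1.2, -0.0, -3.5]
grip_width: 0.0169
finger_force: 59.4
```

```bash
python3 - <<'E'
from h import *
s=bot.observe(); print(s["clock"],s["position"].round(4),s["tool_rot"].round(4))
fs={c:grab_frame(c) for c in ["wrist","side","top"]}
for c,f in fs.items():
    H,S,V=cv2.split(cv2.cvtColor(f["pixels"],cv2.COLOR_RGB2HSV))
    m=(H>105)&(H<125)&(S>120)&(V>40); P,uv=cloud(f,m)
    k=(P[:,0]>.45)&(P[:,0]<.65)&(P[:,1]>.1)&(P[:,1]<.42)&(P[:,2]>.05)
    P=P[k]; print(c,k.sum(), np.percentile(P,[2,50,98],axis=0).round(4) if k.sum() else 0)
cv2.imwrite("pics/w2.png",fs["wrist"]["pixels"][:,:,::-1])
a=cv2.resize(fs["side"]["pixels"][200:400,150:400],None,fx=2,fy=2); b=cv2.resize(fs["top"]["pixels"][150:350,130:380],None,fx=2,fy=2)
cv2.imwrite("pics/st.png",np.vstack([a,b])[:600*2,:,::-1][::1])
cv2.imwrite("pics/s2.png",a[:,:,::-1]);cv2.imwrite("pics/t2.png",b[:,:,::-1])
E
```

```text
10.175 [0.4653 0.2425 0.1005] [-3.1415 -0.      3.1236]Traceback (most recent call last):
  File "<stdin>", line 6, in <module>
  File "h.py", line 7, in cloud
    p=cv2.undistortPoints(np.stack([u,v],1).astype(np.float64)[:,None],f["camera_matrix"],np.array(f["distortion"],float))[:,0]
      ~~~~~~~~~~~~~~~~~~~^^^^^^^^^^^^^^^^^^^^^^^^^^^^^^^^^^^^^^^^^^^^^^^^^^^^^^^^^^^^^^^^^^^^^^^^^^^^^^^^^^^^^^^^^^^^^^^^^
cv2.error: OpenCV(4.12.0) /io/opencv/modules/calib3d/src/undistort.dispatch.cpp:347: error: (-215:Assertion failed) CV_IS_MAT(_src) && CV_IS_MAT(_dst) && (_src->rows == 1 || _src->cols == 1) && (_dst->rows == 1 || _dst->cols == 1) && _src->cols + _src->rows - 1 == _dst->rows + _dst->cols - 1 && (CV_MAT_TYPE(_src->type) == CV_32FC2 || CV_MAT_TYPE(_src->type) == CV_64FC2) && (CV_MAT_TYPE(_dst->type) == CV_32FC2 || CV_MAT_TYPE(_dst->type) == CV_64FC2) in function 'cvUndistortPointsInternal'
```

```bash
sed -i 's/    v,u=np.nonzero(m); $/    v,u=np.nonzero(m)\n    if len(u)==0: return np.zeros((0,3)),np.zeros((0,2),int)/' h.py; python3 - <<'E'
from h import *
fs={c:grab_frame(c) for c in ["wrist","side","top"]}
for c,f in fs.items():
    H,S,V=cv2.split(cv2.cvtColor(f["pixels"],cv2.COLOR_RGB2HSV))
    m=(H>100)&(H<128)&(S>110)&(V>30); P,uv=cloud(f,m)
    k=(P[:,0]>.45)&(P[:,0]<.65)&(P[:,1]>.1)&(P[:,1]<.42)&(P[:,2]>.05)
    P=P[k]; print(c,k.sum(), np.percentile(P,[2,50,98],axis=0).round(4) if k.sum() else 0)
w=cv2.resize(fs["wrist"]["pixels"],(400,300))
a=cv2.resize(fs["side"]["pixels"][220:370,170:370],(400,300)); b=cv2.resize(fs["top"]["pixels"][180:330,130:330],(400,300))
cv2.imwrite("pics/m2.png",np.vstack([np.hstack([w,a]),np.hstack([b,b*0])])[:,:,::-1])
np.savez("w2.npz",**{k:np.array(v) for k,v in fs["wrist"].items()})
E
```

```text
wrist 0 0
side 308 [[0.5332 0.3188 0.1219]
 [0.5582 0.3541 0.1378]
 [0.5858 0.3638 0.1454]]
top 324 [[0.5368 0.3068 0.1153]
 [0.5696 0.3267 0.1385]
 [0.5882 0.3593 0.1482]]
```

View pics/m2.png

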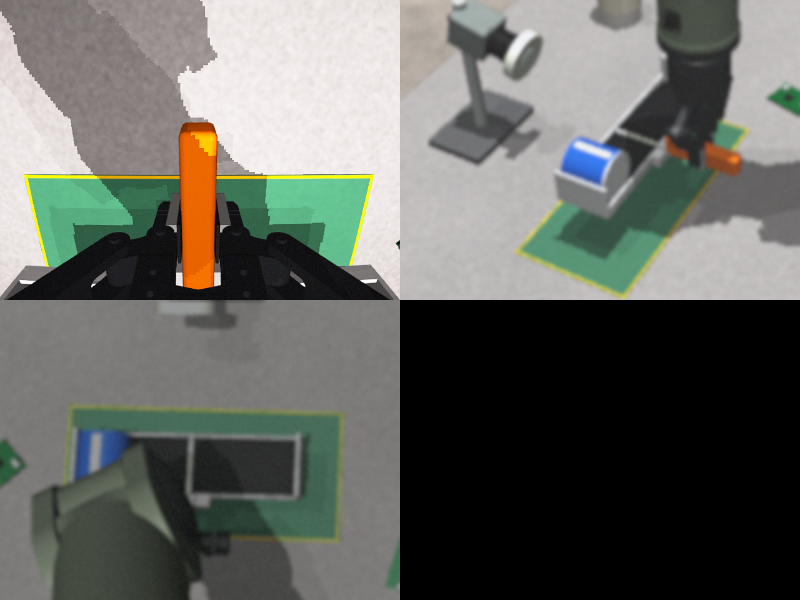

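The montage shows the capacitor in the +y rest over the mat, the white line at top-crop (190,465), and both the top and side views seeing the capacitor. The wrist view doesn't show the pan, so I'm building the estimator on top and side.

```bash
cat > est.py <<'E'
from h import *
from scipy.optimize import least_squares
from scipy.spatial.transform import Rotation as Ro
def frame():
    s=bot.observe(); Rt=Ro.from_euler("xyz",s["tool_rot"]).as_matrix()
    Rr=Rt@np.diag([-1,1,-1]); o=s["position"]+Rr@[.0935,0,-.0230]
    return s,Rr,o
def measure(floor=False,cams=("side","top")):
    s,Rr,o=frame(); Q=[]; out={}
    for c in cams:
        f=grab_frame(c); H,S,V=cv2.split(cv2.cvtColor(f["pixels"],cv2.COLOR_RGB2HSV))
        P,uv=cloud(f); T=(P-o)@Rr
        h,sa,v=[X[uv[:,1],uv[:,0]] for X in (H,S,V)]
        b=(h>100)&(h<128)&(sa>110)&(v>30)&(abs(T[:,0])<.035)&(abs(T[:,1])<.13)&(T[:,2]>.015)&(T[:,2]<.085)
        B=T[b]; Q.append(B)
        if len(B)>15:
            r=least_squares(lambda p:np.hypot(B[:,1]-p[0],B[:,2]-p[1])-.03,[np.median(B[:,1]),.04],loss="soft_l1",f_scale=.002)
            # z on floor assumed
            zc=lambda y:.0418-y*y/2.1
            r1=least_squares(lambda p:np.hypot(B[:,1]-p[0],B[:,2]-zc(p[0]))-.03,[r.x[0]],loss="soft_l1",f_scale=.002)
            print(c,len(B),"y,z",r.x.round(4),"y(floor)",r1.x.round(4)); out[c]=r1.x[0]
        if floor:
            k=(abs(T[:,0])<.029)&(T[:,1]>-.115)&(T[:,1]<.06)&(v<75)&(sa<80)&(abs(T[:,2]-.01)<.012); F=T[k]
            A=np.c_[np.ones(len(F)),F[:,:2]]; q=np.linalg.lstsq(A,F[:,2]+F[:,1]**2/2.1,rcond=None)[0]; print(c,"floor n,z0,slope_x,slope_y",len(F),q.round(4))
    al=np.arctan2(Rr[2,1],Rr[2,2]); print("clock",round(float(s["clock"]),2),"alpha",al.round(4),"pitch",np.arcsin(-Rr[2,0]).round(4),"TCP",s["position"].round(4))
    return out,al
if __name__=="__main__":
    import sys; measure(len(sys.argv)>1)
E
cat > sim.py <<'E'
import numpy as np
def sim(y,al,targets,v=0,res=.017,tail=0):
    """targets: alpha (rad) at end of each 1/8 s row; returns y at row ends"""
    Y=[]
    for tgt in list(targets)+[targets[-1]]*tail:
        for i in range(25):
            a=al+(tgt-al)*(i+1)/25; drive=-(a-y/1.05); dt=.005
            if abs(v)<1e-9 and abs(drive)<=res: v=0
            else:
                vn=v+6.54*(drive-res*(np.sign(v) if v else np.sign(drive)))*dt
                v=0 if v*vn<0 else vn
            y+=v*dt
            if y>.095: y=.095;v=min(v,0)
            if y<-.095: y=-.095;v=max(v,0)
        al=tgt; Y.append((round(y*1e3,1),round(v*1e3)))
    return Y
E
python3 est.py f
python3 - <<'E'
from sim import *
T=[.03,.06,.09,.105,.12,.12,.12,.12,.1,.08,.075,.075]
for r in (.012,.017,.022): print(r,sim(.095,0,T,res=r,tail=3))
E
```

```text
side 302 y,z [0.0937 0.0374] y(floor) [0.0936]
side floor n,z0,slope_x,slope_y 612 [ 0.0118 -0.0061 -0.0045]
top 317 y,z [0.0959 0.0365] y(floor) [0.0961]
top floor n,z0,slope_x,slope_y 1499 [ 0.0107 -0.007   0.0008]
clock 10.47 alpha -0.0001 pitch 0.0 TCP [0.4653 0.2425 0.1005]
0.012 [(95.0, 0), (95.0, 0), (95.0, 0), (np.float64(95.0), 0), (np.float64(94.5), -9), (np.float64(92.5), -24), (np.float64(88.3), -42), (np.float64(81.8), -64), (np.float64(72.5), -83), (np.float64(61.3), -94), (np.float64(48.9), -104), (np.float64(34.7), -123), (np.float64(17.5), -154), (np.float64(-4.5), -199), (np.float64(-33.4), -265)]
0.017 [(95.0, 0), (95.0, 0), (95.0, 0), (95.0, 0), (np.float64(94.8), -5), (np.float64(93.6), -15), (np.float64(90.9), -28), (np.float64(86.5), -42), (np.float64(80.4), -53), (np.float64(73.7), -52), (np.float64(67.6), -47), (np.float64(62.0), -44), (np.float64(56.5), -45), (np.float64(50.6), -50), (np.float64(43.7), -61)]
0.022 [(95.0, 0), (95.0, 0), (95.0, 0), (95.0, 0), (np.float64(95.0), -2), (np.float64(94.3), -8), (np.float64(92.9), -15), (np.float64(90.4), -24), (np.float64(87.2), -26), (np.float64(84.5), -15), (np.float64(83.8), 0), (np.float64(83.8), 0), (np.float64(83.8), 0), (np.float64(83.8), 0), (np.float64(83.8), 0)]
```

```bash
python3 - <<'E'
from sim import *
for T in ([.03,.06,.09,.12,.12,.12,.10,.07,.065,.065],[.03,.06,.09,.12,.12,.12,.12,.08,.06,.055,.055],[.03,.06,.09,.125,.125,.125,.07,.055,.055,.055]):
  for r in (.012,.017,.022): print(r,[(float(a),b) for a,b in sim(.095,0,T,res=r,tail=3)[4:]])
E
```

```text
0.012 [(93.4, -19), (89.9, -36), (84.5, -48), (78.6, -44), (74.0, -29), (71.2, -16), (70.0, -5), (69.8, 0), (69.8, 0)]
0.017 [(94.0, -13), (91.6, -25), (88.0, -30), (84.8, -18), (83.9, 0), (83.9, 0), (83.9, 0), (83.9, 0), (83.9, 0)]
0.022 [(94.5, -7), (93.1, -14), (91.2, -14), (90.4, 0), (90.4, 0), (90.4, 0), (90.4, 0), (90.4, 0), (90.4, 0)]
0.012 [(93.4, -19), (89.9, -36), (84.1, -56), (76.2, -65), (68.5, -56), (62.5, -42), (58.0, -30), (54.8, -21), (52.6, -15), (51.1, -10)]
0.017 [(94.0, -13), (91.6, -25), (87.6, -39), (82.4, -40), (78.5, -20), (77.6, 0), (77.8, 2), (78.1, 4), (78.7, 6), (79.6, 9)]
0.022 [(94.5, -7), (93.1, -14), (90.8, -23), (88.1, -16), (87.5, 0), (87.7, 3), (88.4, 9), (89.9, 15), (92.3, 23), (95.0, 0)]
0.012 [(92.8, -25), (88.2, -47), (81.8, -50), (76.8, -29), (74.7, -6), (74.7, 2), (75.2, 6), (76.2, 10), (77.8, 15)]
0.017 [(93.5, -19), (90.1, -35), (85.5, -32), (83.2, -3), (83.5, 5), (84.6, 12), (86.5, 19), (89.5, 29), (93.9, 41)]
0.022 [(94.0, -13), (91.7, -24), (88.8, -15), (88.5, 2), (89.1, 8), (90.5, 15), (92.8, 23), (95.0, 0), (95.0, 0)]
```

play_rows:
  plan:
    - [[0,0,0],[-0.2,0,0],1]
    - [[0,0,0],[-0.2,0,0],1]
    - [[0,0,0],[-0.2,0,0],1]
    - [[0,0,0],[-0.2,0,0],1]
    - [[0,0,0],[0,0,0],1]
    - [[0,0,0],[0,0,0],1]
    - [[0,0,0],[0.13,0,0],1]
    - [[0,0,0],[0.2,0,0],1]
    - [[0,0,0],[0.03,0,0],1]
    - [[0,0,0],[0,0,0],1]

```text
clock: 11.82
position: [0.4651, 0.243, 0.1005]
tool_rot: [3.076, -0.0, 3.125]
force: [-0.0, -1.6, -3.4]
grip_width: 0.0172
finger_force: 59.4
```

```bash
python3 est.py;python3 est.py
```

```text
side 475 y,z [0.0488 0.0407] y(floor) [0.0488]
top 360 y,z [0.0473 0.0393] y(floor) [0.0469]
clock 11.82 alpha 0.066 pitch 0.0 TCP [0.4651 0.243  0.1005]
side 473 y,z [0.0427 0.0409] y(floor) [0.0427]
top 323 y,z [0.041  0.0397] y(floor) [0.0406]
clock 11.93 alpha 0.0662 pitch 0.0 TCP [0.4653 0.2426 0.1005]
```

```bash
python3 - <<'E'
from sim import *
for T in ([.03,.01,.02,.025],[.03,.015,.015,.02],[.02,.02,.02,.02]):
  for r in (.010,.017): print(r,[(float(a),b) for a,b in sim(.0395,.066,T,v=-.058,res=r,tail=5)])
E
```

```text
0.01 [(31.8, -61), (25.1, -46), (20.3, -33), (16.5, -29), (12.9, -30), (9.0, -33), (4.4, -40), (-1.3, -51), (-8.6, -67)]
0.017 [(32.2, -55), (26.6, -34), (23.8, -13), (23.1, 0), (23.1, 0), (23.1, 0), (23.1, 0), (23.1, 0), (23.1, 0)]
0.01 [(31.8, -61), (25.0, -48), (19.8, -35), (16.0, -27), (12.8, -24), (9.9, -24), (6.9, -25), (3.5, -29), (-0.6, -36)]
0.017 [(32.2, -55), (26.5, -36), (23.4, -15), (22.6, 0), (22.6, 0), (22.6, 0), (22.6, 0), (22.6, 0), (22.6, 0)]
0.01 [(32.0, -56), (26.0, -42), (21.4, -32), (18.0, -24), (15.3, -20), (13.0, -17), (11.0, -16), (9.0, -16), (6.9, -18)]
0.017 [(32.4, -50), (27.5, -30), (25.0, -12), (24.5, 0), (24.5, 0), (24.5, 0), (24.5, 0), (24.5, 0), (24.5, 0)]
```

play_rows:
  plan:
    - [[0,0,0],[0.33,0,0],1]
    - [[0,0,0],[0.1,0,0],1]
    - [[0,0,0],[0,0,0],1]

```text
clock: 12.4
position: [0.4652, 0.2429, 0.1005]
tool_rot: [3.14, -0.0, 3.124]
force: [-0.0, 0.5, -2.6]
grip_width: 0.0169
finger_force: 59.4
```

```bash
python3 est.py;python3 est.py
```

```text
side 456 y,z [0.0118 0.0418] y(floor) [0.0118]
top 481 y,z [0.0124 0.0404] y(floor) [0.013]
clock 12.4 alpha 0.002 pitch 0.0 TCP [0.4652 0.2429 0.1005]
side 456 y,z [0.0098 0.0417] y(floor) [0.0098]
top 494 y,z [0.0114 0.0404] y(floor) [0.012]
clock 12.5 alpha 0.0021 pitch 0.0001 TCP [0.4653 0.2425 0.1005]
```

play_rows:
  plan:
    - [[0,0,0],[0,0,0],1]
    - [[0,0,0],[0,0,0],1]
    - [[0,0,0],[0,0,0],1]

```text
clock: 12.98
position: [0.4653, 0.2426, 0.1006]
tool_rot: [3.14, 0.0, 3.124]
force: [0.4, 0.9, -3.5]
grip_width: 0.0172
finger_force: 59.4
```

```bash
python3 est.py;python3 est.py
```

```text
side 450 y,z [0.009  0.0419] y(floor) [0.0091]
top 496 y,z [0.0112 0.0405] y(floor) [0.0117]
clock 12.97 alpha 0.0016 pitch -0.0 TCP [0.4653 0.2426 0.1006]
side 448 y,z [0.0092 0.0418] y(floor) [0.0092]
top 495 y,z [0.0114 0.0405] y(floor) [0.012]
clock 13.07 alpha 0.0015 pitch 0.0 TCP [0.4653 0.2426 0.1005]
```

play_rows:
  plan:
    - [[0,0,0],[-0.03,0,0],1]
    - [[0,0,0],[-0.02,0,0],1]
    - [[0,0,0],[0,0,0],1]
    - [[0,0,0],[0,0,0],1]
    - [[0,0,0],[0,0,0],1]
    - [[0,0,0],[0,0,0],1]
    - [[0,0,0],[0,0,0],1]
    - [[0,0,0],[0,0,0],1]
    - [[0,0,0],[0,0,0],1]
    - [[0,0,0],[0,0,0],1]
    - [[0,0,0],[0,0,0],1]
    - [[0,0,0],[0,0,0],1]
    - [[0,0,0],[0,0,0],1]
    - [[0,0,0],[0,0,0],1]
    - [[0,0,0],[0,0,0],1]
    - [[0,0,0],[0,0,0],1]
    - [[0,0,0],[0,0,0],1]
    - [[0,0,0],[0,0,0],1]
    - [[0,0,0],[0,0,0],1]
    - [[0,0,0],[0,0,0],1]

```text
clock: 15.68
position: [0.4653, 0.2427, 0.1006]
tool_rot: [3.133, 0.0, 3.124]
force: [0.0, 0.1, -3.3]
grip_width: 0.017
finger_force: 59.4
```

```bash
python3 est.py
```

```text
side 449 y,z [0.009  0.0417] y(floor) [0.009]
top 475 y,z [0.0112 0.0404] y(floor) [0.0119]
clock 15.68 alpha 0.009 pitch -0.0 TCP [0.4653 0.2427 0.1006]
```

play_rows:
  plan:
    - [[0,0,0],[0,0,0],1]
    - [[0,0,0],[0,0,0],1]
    - [[0,0,0],[0,0,0],1]
    - [[0,0,0],[0,0,0],1]
    - [[0,0,0],[0,0,0],1]
    - [[0,0,0],[0,0,0],1]
    - [[0,0,0],[0,0,0],1]
    - [[0,0,0],[0,0,0],1]
    - [[0,0,0],[0,0,0],1]
    - [[0,0,0],[0,0,0],1]
    - [[0,0,0],[0,0,0],1]
    - [[0,0,0],[0,0,0],1]
    - [[0,0,0],[0,0,0],1]
    - [[0,0,0],[0,0,0],1]
    - [[0,0,0],[0,0,0],1]
    - [[0,0,0],[0,0,0],1]
    - [[0,0,0],[0,0,0],1]
    - [[0,0,0],[0,0,0],1]
    - [[0,0,0],[0,0,0],1]
    - [[0,0,0],[0,0,0],1]

```text
clock: 18.27
position: [0.4653, 0.2426, 0.1006]
tool_rot: [3.133, 0.0, 3.124]
force: [0.4, -0.4, -3.9]
grip_width: 0.0173
finger_force: 59.4
```

```bash
python3 est.py; python3 - <<'E'
from sim import *
for T in ([.02,.03,.03,.02,-.01,-.03,-.03,-.03],[.02,.03,.035,.03,.01,-.02,-.035,-.035]):
  for r in (.010,.013,.017): print(r,[(float(a),b) for a,b in sim(.0105,.009,T,res=r,tail=5)])
E
```

```text
side 450 y,z [0.0093 0.0417] y(floor) [0.0093]
top 475 y,z [0.0114 0.0405] y(floor) [0.012]
clock 18.27 alpha 0.009 pitch -0.0 TCP [0.4653 0.2426 0.1006]
0.01 [(10.5, 0), (10.3, -4), (9.2, -13), (7.2, -19), (5.2, -9), (5.3, 9), (7.9, 31), (13.3, 55), (22.0, 85), (35.0, 123), (53.4, 173), (79.1, 240), (95.0, 0)]
0.013 [(10.5, 0), (10.4, -2), (9.8, -8), (8.5, -11), (7.8, 0), (8.5, 13), (11.4, 34), (17.2, 59), (26.4, 89), (40.0, 128), (59.3, 180), (86.1, 250), (95.0, 0)]
0.017 [(10.5, 0), (10.5, 0), (10.3, -3), (9.9, -1), (9.9, 0), (10.4, 11), (13.0, 30), (18.2, 53), (26.6, 81), (38.9, 116), (56.3, 163), (80.6, 226), (95.0, 0)]
0.01 [(10.5, 0), (10.3, -4), (9.1, -15), (6.4, -27), (2.6, -31), (-0.7, -18), (-1.3, 6), (0.7, 26), (5.4, 48), (13.1, 76), (24.7, 110), (41.3, 156), (64.5, 217)]
0.013 [(10.5, 0), (10.4, -2), (9.7, -10), (7.8, -19), (5.2, -19), (3.8, -1), (4.6, 15), (7.9, 37), (14.2, 64), (24.2, 96), (38.8, 138), (59.5, 194), (88.4, 268)]
0.017 [(10.5, 0), (10.5, 0), (10.2, -5), (9.2, -10), (8.1, -6), (8.0, 2), (9.1, 17), (12.6, 40), (19.3, 67), (29.8, 100), (45.0, 143), (66.5, 201), (95.0, 0)]
```

```bash
python3 - <<'E'
from sim import *
for T in ([.02,.03,.035,.035,.03,.015,.0,-.01],[.02,.03,.035,.035,.035,.02,.0,-.015],[.025,.04,.04,.04,.02,.0,-.01,-.01]):
  for r in (.006,.010,.013,.017): print(r,[(float(a),b) for a,b in sim(.0105,.009,T,res=r,tail=3)])
E
```

```text
0.006 [(10.5, -1), (10.0, -8), (8.1, -23), (4.0, -42), (-2.5, -62), (-11.6, -81), (-22.6, -95), (-35.3, -108), (-50.0, -128), (-67.9, -160), (-90.8, -208)]
0.01 [(10.5, 0), (10.3, -4), (9.1, -15), (6.3, -29), (1.7, -44), (-4.7, -55), (-11.9, -59), (-19.3, -59), (-26.7, -60), (-34.7, -68), (-44.0, -82)]
0.013 [(10.5, 0), (10.4, -2), (9.7, -10), (7.7, -21), (4.3, -32), (-0.2, -38), (-4.9, -35), (-8.8, -26), (-11.3, -15), (-12.5, -5), (-12.7, 0)]
0.017 [(10.5, 0), (10.5, 0), (10.2, -5), (9.1, -12), (7.1, -18), (4.8, -18), (3.1, -7), (2.9, 0), (2.9, 0), (2.9, 0), (2.9, 0)]
0.006 [(10.5, -1), (10.0, -8), (8.1, -23), (4.0, -42), (-2.6, -65), (-12.2, -87), (-24.3, -104), (-38.2, -117), (-53.8, -135), (-72.6, -167), (-95.0, 0)]
0.01 [(10.5, 0), (10.3, -4), (9.1, -15), (6.3, -29), (1.6, -46), (-5.3, -62), (-13.6, -69), (-22.1, -68), (-30.6, -68), (-39.4, -74), (-49.5, -88)]
0.013 [(10.5, 0), (10.4, -2), (9.7, -10), (7.7, -21), (4.2, -35), (-0.9, -45), (-6.6, -45), (-11.6, -35), (-15.1, -22), (-17.2, -12), (-18.1, -3)]
0.017 [(10.5, 0), (10.5, 0), (10.2, -5), (9.1, -12), (7.0, -21), (4.1, -24), (1.4, -16), (0.6, 0), (0.6, 0), (0.6, 0), (0.6, 0)]
0.006 [(10.4, -2), (9.4, -16), (6.0, -38), (-0.4, -63), (-9.8, -86), (-21.6, -101), (-35.1, -114), (-50.4, -133), (-69.1, -166), (-92.9, -215), (-95.0, 0)]
0.01 [(10.5, -1), (9.8, -11), (7.3, -29), (2.4, -50), (-5.0, -66), (-13.9, -73), (-23.1, -75), (-32.8, -80), (-43.6, -93), (-56.6, -116), (-73.1, -149)]
0.013 [(10.5, 0), (10.1, -8), (8.1, -23), (4.1, -40), (-1.8, -53), (-8.6, -54), (-15.0, -48), (-20.6, -43), (-25.9, -42), (-31.3, -46), (-37.5, -53)]
0.017 [(10.5, 0), (10.3, -5), (9.0, -16), (6.2, -29), (2.0, -36), (-2.2, -30), (-5.0, -15), (-5.7, 0), (-5.7, 0), (-5.7, 0), (-5.7, 0)]
```

play_rows:
  plan:
    - [[0,0,0],[-0.07,0,0],1]
    - [[0,0,0],[-0.07,0,0],1]
    - [[0,0,0],[-0.03,0,0],1]
    - [[0,0,0],[0,0,0],1]
    - [[0,0,0],[0.03,0,0],1]
    - [[0,0,0],[0.1,0,0],1]
    - [[0,0,0],[0.1,0,0],1]
    - [[0,0,0],[0.07,0,0],1]

```text
clock: 19.38
position: [0.4652, 0.2429, 0.1005]
tool_rot: [-3.13, 0.0, 3.124]
force: [0.4, 1.0, -3.0]
grip_width: 0.017
finger_force: 59.4
```

```bash
python3 est.py; python3 est.py
```

```text
side 429 y,z [-0.0151  0.0417] y(floor) [-0.0151]
top 639 y,z [-0.0145  0.0405] y(floor) [-0.0144]
clock 19.38 alpha -0.0115 pitch -0.0 TCP [0.4652 0.2429 0.1005]
side 428 y,z [-0.0178  0.0417] y(floor) [-0.0178]
top 643 y,z [-0.0165  0.0403] y(floor) [-0.0163]
clock 19.48 alpha -0.0111 pitch 0.0 TCP [0.4652 0.243  0.1005]
```

```bash
python3 - <<'E'
from sim import *
for T in ([-.011,.0,.01,.01,.0,-.02,-.04,-.055],[-.011,.0,.01,.01,.0,-.02,-.045,-.065]):
  for r in (.010,.013,.016): print(r,[(float(a),b) for a,b in sim(-.018,-.011,T,v=-.018,res=r,tail=3)])
E
```

```text
0.01 [(-20.1, -16), (-22.2, -20), (-25.4, -34), (-31.1, -56), (-39.5, -79), (-50.6, -97), (-63.5, -108), (-77.5, -115), (-92.6, -128), (-95.0, 0), (-95.0, 0)]
0.013 [(-19.9, -13), (-21.5, -14), (-23.9, -26), (-28.2, -43), (-34.8, -61), (-43.2, -72), (-52.4, -73), (-61.3, -68), (-69.4, -63), (-77.3, -64), (-85.8, -72)]
0.016 [(-19.8, -11), (-20.9, -9), (-22.4, -17), (-25.4, -31), (-30.1, -43), (-35.8, -47), (-41.3, -39), (-45.1, -20), (-46.2, 0), (-46.2, 0), (-46.2, 0)]
0.01 [(-20.1, -16), (-22.2, -20), (-25.4, -34), (-31.1, -56), (-39.5, -79), (-50.6, -97), (-63.4, -106), (-76.7, -107), (-90.2, -110), (-95.0, 0), (-95.0, 0)]
0.013 [(-19.9, -13), (-21.5, -14), (-23.9, -26), (-28.2, -43), (-34.8, -61), (-43.2, -72), (-52.3, -71), (-60.5, -59), (-67.0, -45), (-71.9, -35), (-75.9, -29)]
0.016 [(-19.8, -11), (-20.9, -9), (-22.4, -17), (-25.4, -31), (-30.1, -43), (-35.8, -47), (-41.2, -37), (-44.3, -12), (-44.5, 3), (-43.7, 9), (-42.2, 15)]
```

play_rows:
  plan:
    - [[0,0,0],[0,0,0],1]
    - [[0,0,0],[-0.07,0,0],1]
    - [[0,0,0],[-0.07,0,0],1]
    - [[0,0,0],[0,0,0],1]
    - [[0,0,0],[0.07,0,0],1]
    - [[0,0,0],[0.14,0,0],1]
    - [[0,0,0],[0.15,0,0],1]
    - [[0,0,0],[0.1,0,0],1]

```text
clock: 20.58
position: [0.4652, 0.2431, 0.1005]
tool_rot: [-3.082, 0.0, 3.125]
force: [-0.5, 0.5, -3.7]
grip_width: 0.017
finger_force: 59.4
```

```bash
python3 est.py; python3 est.py
```

```text
side 265 y,z [-0.0643  0.04  ] y(floor) [-0.0642]
top 585 y,z [-0.0649  0.0385] y(floor) [-0.0645]
clock 20.57 alpha -0.0599 pitch -0.0 TCP [0.4652 0.2431 0.1005]
side 249 y,z [-0.0699  0.0397] y(floor) [-0.0699]
top 551 y,z [-0.07    0.0382] y(floor) [-0.0695]
clock 20.68 alpha -0.0592 pitch -0.0 TCP [0.4652 0.2432 0.1004]
```

play_rows:
  plan:
    - [[0,0,0],[0.08,0,0],1]
    - [[0,0,0],[0,0,0],1]
    - [[0,0,0],[0,0,0],1]
    - [[0,0,0],[0,0,0],1]
    - [[0,0,0],[0,0,0],1]
    - [[0,0,0],[0,0,0],1]

```text
clock: 21.52
position: [0.4653, 0.2426, 0.1005]
tool_rot: [-3.071, -0.0, 3.124]
force: [0.2, -0.4, -4.3]
grip_width: 0.0172
finger_force: 59.4
```

```bash
python3 est.py; python3 est.py
```

```text
side 181 y,z [-0.0967  0.0378] y(floor) [-0.0966]
top 473 y,z [-0.0941  0.0363] y(floor) [-0.0941]
clock 21.52 alpha -0.0705 pitch 0.0 TCP [0.4653 0.2426 0.1005]
side 179 y,z [-0.0964  0.0379] y(floor) [-0.0962]
top 474 y,z [-0.0944  0.0366] y(floor) [-0.0945]
clock 21.62 alpha -0.0705 pitch 0.0 TCP [0.4653 0.2426 0.1005]
```

play_rows:
  plan:
    - [[0,0,0],[-0.1,0,0],1]
    - [[0,0,0],[-0.13,0,0],1]
    - [[0,0,0.1],[-0.13,0,0],1]
    - [[0,0,0.2],[-0.11,0,0],1]
    - [[0,0,0.3],[0,0,0],1]
    - [[0,0,0.35],[0,0,0],1]
    - [[0,0,0.35],[0,0,0],1]
    - [[0,0,0.35],[0,0,0],1]
    - [[0,0,0.35],[0,0,0],1]
    - [[0,0,0.3],[0,0,0],1]
    - [[0,0,0.25],[0,0,0],1]
    - [[0,0,0.2],[0,0,0],1]
    - [[0,0,0.12],[0,0,0],1]
    - [[0,0,0.1],[0,0,0],1]
    - [[0,0,0.05],[0,0,0],1]
    - [[0,0,0],[0,0,0],1]
    - [[0,0,0],[0,0,0],1]

```text
clock: 23.85
position: [0.4654, 0.2425, 0.0252]
tool_rot: [3.141, 0.0, 3.124]
force: [0.5, -1.2, -3.4]
grip_width: 0.0169
finger_force: 59.4
```

```bash
python3 est.py f
```

```text
side 218 y,z [-0.0965  0.038 ] y(floor) [-0.0964]
side floor n,z0,slope_x,slope_y 673 [ 0.0117 -0.0046 -0.003 ]
top 424 y,z [-0.0943  0.0363] y(floor) [-0.0945]
top floor n,z0,slope_x,slope_y 779 [ 0.0108 -0.0133  0.0102]
clock 23.85 alpha 0.0001 pitch -0.0002 TCP [0.4654 0.2425 0.0252]
```

Level and about 2 mm above the bench. Lowering gently until it makes contact.

play_rows:
  plan:
    - [[0,0,0.04],[0,0,0],1]
    - [[0,0,0.03],[0,0,0],1]
    - [[0,0,0.02],[0,0,0],1]
    - [[0,0,0],[0,0,0],1]

```text
clock: 24.45
position: [0.4652, 0.2425, 0.0232]
tool_rot: [3.141, -0.0, 3.124]
force: [-3.8, -0.7, 9.9]
grip_width: 0.0171
finger_force: 61.2
```

play_rows:
  plan:
    - [[0,0,0],[0,0,0],0.5]
    - [[0,0,0],[0,0,0],0.3]
    - [[0,0,0],[0,0,0],0.1]
    - [[0,0,0],[0,0,0],-0.2]
    - [[0,0,0],[0,0,0],-0.2]
    - [[0,0,-0.3],[0,0,0],-0.2]
    - [[0,0,-0.6],[0,0,0],-0.2]
    - [[0,0,-0.8],[0,0,0],-0.2]
    - [[0,0,-1],[0,0,0],-0.2]
    - [[0,0,-1],[0,0,0],-0.2]
    - [[0,0,-1],[0,0,0],-0.2]
    - [[0,0,-1],[0,0,0],-0.2]
    - [[0,0,0],[0,0,0],-0.2]
    - [[0,0,0],[0,0,0],-0.2]
  newtons: 30

```text
clock: 26.2
position: [0.4651, 0.2424, 0.1655]
tool_rot: [3.141, 0.0, 3.124]
force: [0.3, -0.3, 0.3]
grip_width: 0.0514
finger_force: 0.0
```

```bash
python3 - <<'E'
import est
from est import *
s0=bot.observe(); print(s0["clock"],s0["position"].round(3),s0["force"].round(1),s0["grip_width"])
yaw=-.0176; Rr=Ro.from_euler("z",yaw).as_matrix(); o=np.array([.4652,.2425,.0232])+Rr@[.0935,0,-.023]
est.frame=lambda:(s0,Rr,o); print("tray origin expected",o.round(4)); measure(True)
f=grab_frame("top"); a=cv2.resize(f["pixels"][180:330,130:330],(800,600)); cv2.imwrite("pics/end.png",a[:,:,::-1])
E
```

```text
26.2 [0.465 0.242 0.166] [ 0.3 -0.3  0.3] 0.051362796206292444
tray origin expected [5.587e-01 2.409e-01 2.000e-04]
side 283 y,z [-0.0964  0.0385] y(floor) [-0.096]
side floor n,z0,slope_x,slope_y 702 [ 0.0124 -0.0041 -0.0054]
top 422 y,z [-0.094   0.0371] y(floor) [-0.0941]
top floor n,z0,slope_x,slope_y 953 [ 0.0111 -0.0041 -0.0053]
clock 26.2 alpha 0.0 pitch 0.0 TCP [0.4651 0.2424 0.1655]
```

View pics/end.png

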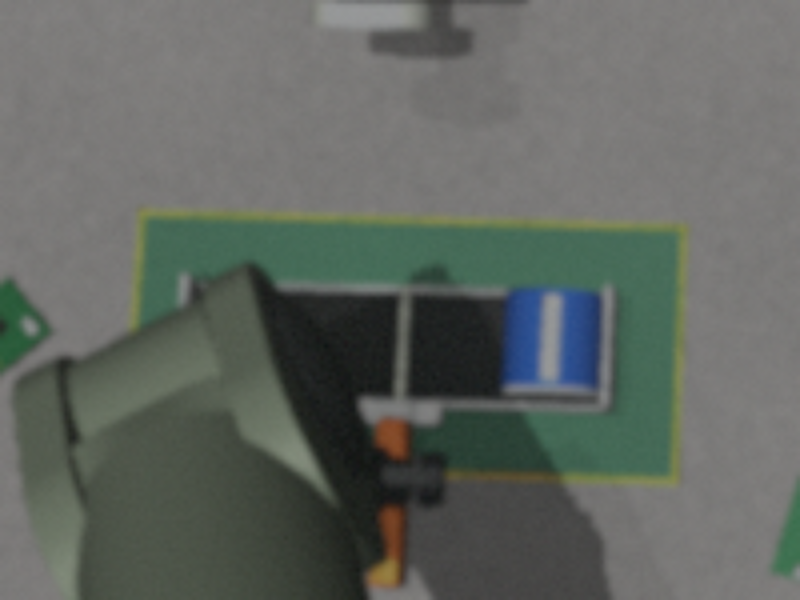

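The picture shows the tray flat and square in the middle of the mat, with its centre line at (405,345), and the capacitor in the -y rest at (552,340). The gripper is clear, so I'm handing in.

```bash
python3 -c "
from workcell import bot
print(bot.job_done())"
```

```text
the job is handed in; nothing more can be done
None
```

The job is handed in at about 26 s: the capacitor was held about 10 mm from the white line at the focus for over 5 s, then rolled slowly into the -y rest, and the tray stands flat and square in the middle of the green mat with the gripper clear. The hand-in gave no verdict back.

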